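Shim the rocking bench scale

ROBOT

A 6-joint arm with a two-finger parallel gripper is mounted at the origin on a cart in front of the work surface, level with it; the furniture and walls round the work are solid. World frame = base frame: x ahead of the robot, y to its left, z up, the work surface at z = 0. Lengths are in m, angles in rad, forces in N, time in s.
With the tool pointing down it reaches from about 0.35 to 0.975 m from the base axis. Payload 17.4 kg.
Tool frame: the origin (TCP) lies between the finger pads; the fingertips stand bot.tips_ahead ahead of it and the grasp point (between the pads) is the TCP (bot.tips_ahead is the distance from the TCP to the fingertips, in m); z points along the fingers, y is the direction in which the jaws open and shut (so a half turn about z gives the same grasp; the last joint's range is limited). The gripper opens to 85 mm and grips with 20 to 120 N. Pads are 22 mm wide; open, the fingers measure 114 mm over their backs; the gripper's body (76 mm by 85 mm) begins 54 mm behind the grasp point. The pads swing forward as they close: fully open they stand 13 mm farther back than shut.
Start: joints at [-1.381, 0.116, 1.442, -0, 1.584, -0.038], TCP at [0.152, -0.658, 0.25] pointing down, gripper open.
Joint ranges: [-2.83, 2.83], [-0.83, 2.19], [0.07, 2.5], [-1.14, 4.28], [0.01, 3], [-2.97, 2.97]. Speed limits (rad/s): [1.89, 1.89, 2.22, 3.14, 3.14, 3.14].

INTERFACE

Orientations are given as a 3x3 rotation matrix whose columns are the frame's x, y, z axes.
In Python, from workcell import bot gives the robot as it stands.
- The arm moves only by the shell command python3 -m crank 'ROWS' [FORCE]. ROWS is JSON, a list of rows, each a list of 5 numbers: the shift along the tool's x, y, z in m, then the turn about the tool's z in degrees, then the closure in counts, from 0 (fully open) to 255 (shut). A call has 1 to 10 rows; each row is the pose to reach, as a shift and turn from the pose measured when the call began, along the tool's axes at that moment; what a row does not reach only later rows make up. A row lasts 1/8 s, in which the tool goes at most 62.5 mm and 10.7 degrees, less where a joint would pass 70% of its speed; a pose out of reach is approached as far as the arm can. A call with a gripper value outside its range is refused whole. The fingers move at their own pace and stop on an object; FORCE is the grip in N (left out, the last holds). Time passes only in rows, so rows that repeat a pose let the fingers close. It gives the time, the measured TCP pose, the force and the opening at its end, in the units of the state.
- bot.sense(): the state, without advancing time (a new reading comes with each control period).
- bot.snapshot(name): name is "scene" or "top"; returns a dict with "image" (384x512x3 uint8, red, green, blue), "fovy" (degrees; the focal length in pixels is half the picture's height over the tangent of half this angle, whatever the lens; pixels are square), "cx", "cy" (the principal point, pixels), "pose" (4x4, takes a point from camera to world coordinates). Camera axes: x right, y up, looking along -z (the intrinsics and any distortion apply to the point x, -y, -z); pixel columns grow to the right and rows downward; lengths in m; the calibration is good to about 2 mm. A picture is of the moment at which its call begins. There is no depth.
- bot.sign_off(): hands the job in, once; it reports no verdict.
Trained networks look in the newest picture that a camera, given by its name, has taken for a name from the list of things; names that differ only in an ending like _2 or _b are one class to them, and where a whole thing is asked for, a point or a joint stands for the part that bears it (a point fixed in the world has none). Each returns a list of dicts, best first, with "conf" (0 to 1); they miss things now and then, are a little off and sometimes report something else, mostly with a low value. They report only what shows in the picture. A call takes as long as a camera call. They do not tell look-alikes from the thing itself.
- bot.look_for(camera, target): "rect" ([left, top, width, height] as shares, 0 to 1, of the picture: columns of its width, rows of its height, round what is visible of it).
- bot.silhouettes(camera, target): "mask" (384x512 bool, what is visible of it) and "rect" ([left, top, width, height] as shares, 0 to 1, of the picture: columns of its width, rows of its height, round what is visible of it).
- bot.mark_of(camera, target): "at" ([column, row] as shares, 0 to 1, of the picture: columns of its width, rows of its height: a listed point, or the origin of a listed thing).
The state is a dict: "t": time; "joint_pos": joint angles; "qd": joint speeds; "effort": joint torques, N m; "eef_pos": TCP position; "ee_rot": TCP orientation; "contact_force": force on the tool from outside, world axes, zero at the start; "torque": the same for the moment, N m; "grip_width": finger opening in m.
Only numpy, scipy, OpenCV 4.12 (cv2) and the standard library are available. Lean on these libraries where they do the work, as an engineer would, in place of code of your own. Each camera call takes 0.05 s, during which the arm holds its last target.

TASK

The bench scale rocks because its near left foot is too short. With the fingertips, push the steel wedge along the table, thin end first, under that foot until the scale stands level on all its feet; then press down on the far right corner of the scale's steel pan, diagonally opposite the wedge, to show that it no longer rocks, and let go. Only push and press: do not lift the wedge or the scale, do not shove the scale away from its place, and leave the other things on the table where they are.

Things in the scene. Friction and masses are not known exactly. Their poses are not given: they have to be found in the camera images.
- scale: Loose grey bench scale, 2 kg, base 180 (x) x 140 (y) mm, steel pan on top, black readout strip along its near (-x) edge. Origin: middle of the base, at table height when level; y to its left, z vertical when level. Ball feet at x = +-70, y = +-55 mm; the one at -70, +55 is 8 mm short: at the start the scale leans 0.09 rad onto it. Base underside 26 mm above the table when level.
- short_foot (a point): Lowest point of the scale's short foot (ball of 12 mm radius): on the table at the start, 8 mm above it when the scale is level.
- far_corner (a point): The point to press: on the pan's upper surface at the corner opposite the short foot, straight above the foot there; 57 mm above the table when level, about 8 mm higher at the start.
- wedge: Loose steel wedge, 0.3 kg, 110 x 50 mm, 2 mm thick at the thin end, 20 mm at the heel; stays where it is pushed. Origin: middle of its underside; x points from heel to thin end. Starts left of the scale, thin end towards the short foot, 25 to 75 mm off and up to 0.15 rad out of line. Level: foot about 35 mm behind the thin end; pushing it under takes 2 to 8 N.
- wedge_heel (a point): Centre of the wedge's upright heel face (50 mm wide, 20 mm high), where it is pushed; 10 mm above the table.
- wedge_tip (a point): Middle of the wedge's thin end, 1 mm above the table.
- steel_block: Bystander: dark steel block 30 x 75 x 30 mm. Origin: centre of its underside.
- square_tube: Bystander: offcut of 25 mm square tube, 110 mm long, lying down. Origin: under its middle.
- nut: Bystander: hexagon nut 33 x 29 x 14 mm. Origin: centre of its underside.
- soapstone: Bystander: white marking stick 12 x 110 x 8 mm. Origin: centre of its underside.
- pipe: Bystander: rusty pipe stub standing upright, 60 mm diameter, 60 mm high. Origin: centre of its underside.
Mind the look-alikes: they are no part of the job. There is more than one size of the wedge; the one meant has the size given above.

How it is judged:
By the outcome, as a careful person would: the job done as asked, in the order asked, and still so for the second after the job is handed in, with the robot touching nothing.
It also fails if it takes over 61 s, if anything falls off the work surface, if the arm or the gripper's body presses on something with over 40 N, if the wrist force passes 120 N, or if a joint passes its speed limit or range.

## Working session

There is one attempt and no reset: what is moved stays moved. The work goes in short steps, Python scripts to look and compute and a shell command to move; the robot and the scene stay as the last step left them, time stands still between calls to the robot, and variables do not carry over. Pictures are saved under pics/ and viewed, and the job is handed in when it is done.

```bash
ls; mkdir -p pics; cat > h.py <<'E'
import numpy as np, cv2
from workcell import bot
def ray(s,u,v):
    h,w=s["image"].shape[:2]; f=h/2/np.tan(np.radians(s["fovy"])/2)
    K=np.array([[f,0,s["cx"]],[0,f,s["cy"]],[0,0,1]])
    d=np.array([(u-s["cx"])/f,-(v-s["cy"])/f,-1.0]); P=np.array(s["pose"])
    return P[:3,3],P[:3,:3]@d
def at_z(s,u,v,z):
    o,d=ray(s,u,v); return o+d*(z-o[2])/d[2]
def proj(s,p):
    h,w=s["image"].shape[:2]; f=h/2/np.tan(np.radians(s["fovy"])/2)
    P=np.array(s["pose"]); c=P[:3,:3].T@(np.array(p)-P[:3,3])
    return s["cx"]+f*c[0]/-c[2], s["cy"]-f*c[1]/-c[2]
E
python3 - <<'E'
from h import *
print(bot.tips_ahead,{k:np.round(v,3).tolist() for k,v in bot.sense().items()})
for n in ("scene","top"):
    s=bot.snapshot(n); print(n,[k for k in s],s["fovy"],s["cx"],s["cy"],np.round(s["pose"],3).tolist(), {k:s[k] for k in s if k not in("image","pose")})
    cv2.imwrite(f"pics/{n}0.png",s["image"][:,:,::-1])
    for t in ("short_foot","far_corner","wedge_heel","wedge_tip","wedge","scale"):
        for d in bot.mark_of(n,t): 
            u,v=d["at"][0]*512,d["at"][1]*384
            print(t,round(d["conf"],2),round(u,1),round(v,1),np.round(at_z(s,u,v,{"far_corner":.065,"wedge_heel":.01}.get(t,0)),3))
E
```

```text
pics
0.019 {'t': 0.0, 'joint_pos': [-1.381, 0.116, 1.442, 0.0, 1.584, -0.038], 'qd': [-0.0, -0.001, -0.001, 0.0, 0.001, -0.001], 'effort': [-0.003, -73.199, -63.249, -0.0, 0.006, 0.0], 'eef_pos': [0.152, -0.657, 0.25], 'ee_rot': [[0.974, 0.226, -0.0], [0.226, -0.974, 0.001], [0.0, -0.001, -1.0]], 'contact_force': [0.793, 0.109, 1.199], 'torque': [0.005, 0.013, -0.009], 'grip_width': 0.085}
scene ['image', 'fovy', 'cx', 'cy', 'pose'] 54.78492120551612 251.5123247466028 187.4104609647353 [[-0.775, 0.478, -0.413, 0.148], [-0.632, -0.582, 0.512, 0.596], [0.004, 0.658, 0.753, 0.738], [0.0, 0.0, 0.0, 1.0]] {'fovy': 54.78492120551612, 'cx': 251.5123247466028, 'cy': 187.4104609647353}
short_foot 0.91 290.4 215.6 [0.42  0.105 0.   ]
far_corner 0.58 274.8 146.9 [ 0.56  -0.013  0.065]
wedge_heel 0.76 233.0 251.5 [0.458 0.277 0.01 ]
wedge_heel 0.75 182.3 269.4 [0.514 0.381 0.01 ]
wedge_tip 0.68 268.1 226.8 [0.442 0.167 0.   ]
wedge_tip 0.66 200.8 291.3 [0.451 0.389 0.   ]
wedge 0.95 189.3 283.1 [0.484 0.391 0.   ]
wedge 0.62 256.6 237.1 [0.445 0.207 0.   ]
wedge 0.51 268.2 227.4 [0.441 0.168 0. 
[... 154 characters left out ...]
 0.983, -0.181, 0.291], [-1.0, 0.016, -0.009, 0.147], [-0.006, 0.181, 0.984, 1.442], [0.0, 0.0, 0.0, 1.0]] {'fovy': 42.714174261782986, 'cx': 257.26423891711704, 'cy': 191.04360220316903}
short_foot 0.72 236.7 183.8 [0.577 0.222 0.   ]
short_foot 0.6 272.9 232.2 [0.434 0.112 0.   ]
far_corner 0.97 313.7 184.9 [ 0.565 -0.002  0.065]
far_corner 0.63 235.6 221.7 [0.455 0.219 0.065]
wedge_heel 0.95 182.5 199.3 [0.526 0.38  0.01 ]
wedge_heel 0.67 218.7 223.8 [0.455 0.271 0.01 ]
wedge_tip 0.82 257.4 225.1 [0.454 0.157 0.   ]
wedge_tip 0.57 180.5 229.4 [0.438 0.384 0.   ]
wedge 0.93 178.1 217.0 [0.474 0.393 0.   ]
wedge 0.66 236.4 225.9 [0.451 0.219 0.   ]
scale 0.75 291.0 211.4 [0.497 0.058 0.   ]
```

```bash
python3 - <<'E'
import cv2
a=cv2.imread("pics/top0.png");cv2.imwrite("pics/topc.png",cv2.resize(a[130:290,140:350],None,fx=3.7,fy=3.7,interpolation=cv2.INTER_CUBIC))
a=cv2.imread("pics/scene0.png");cv2.imwrite("pics/scenec.png",cv2.resize(a[110:310,140:400],None,fx=3,fy=3,interpolation=cv2.INTER_CUBIC))
E
```

```text
(no output)
```

View pics/top0.png

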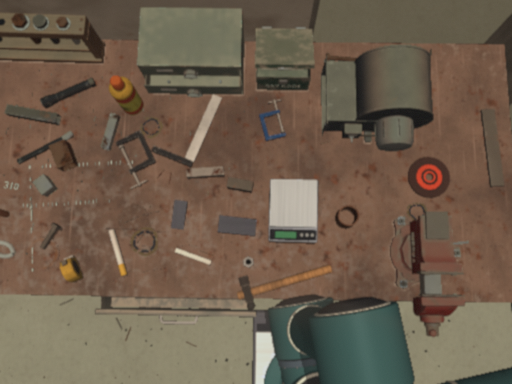

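View pics/topc.png

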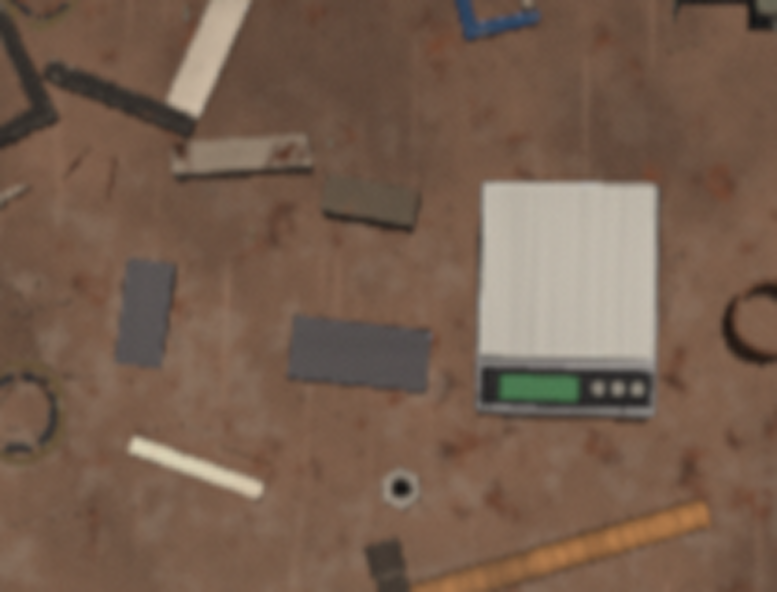

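View pics/scenec.png

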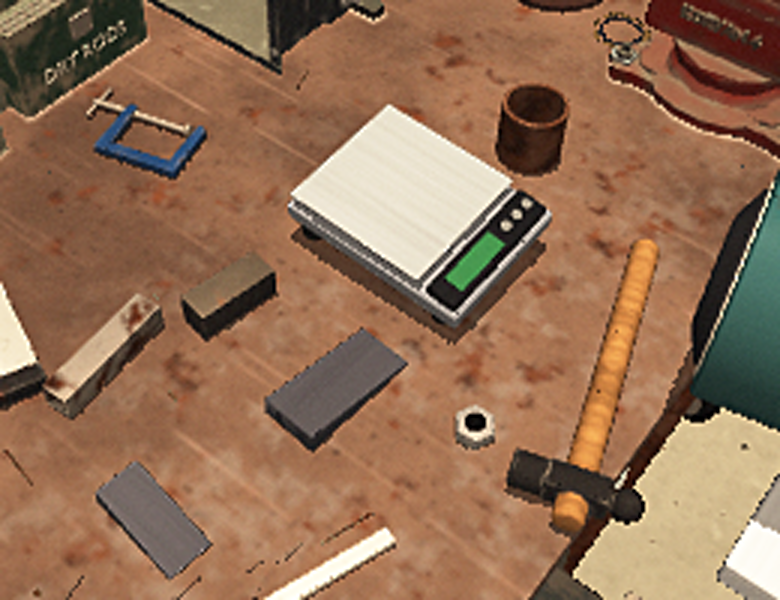

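The look-alikes are two grey wedges. In the top view one is at px (237,226) and measures about 110x50, in line with the scale's near left foot. The other is at (180,214), smaller (about 85x38) and turned across. The first fits the description, and the enlarged crop confirms it. Next I fit model shapes to both views to get the poses.

```bash
cat >> h.py <<'E'
from scipy.optimize import minimize
from scipy.spatial import ConvexHull
def hullmask(s,P):
    q=np.array([proj(s,p) for p in P]); m=np.zeros((384*4,512*4),np.uint8)
    cv2.fillConvexPoly(m,cv2.convexHull(np.round(q*4+1.5).astype(np.int32)),255)
    return cv2.resize(m,(512,384),interpolation=cv2.INTER_AREA)/255.
def Rz(a): return np.array([[np.cos(a),-np.sin(a),0],[np.sin(a),np.cos(a),0],[0,0,1]])
def wedge_pts(x):
    L=[(-.055,y,z) for y in(-.025,.025) for z in(0,.02)]+[(.055,y,z) for y in(-.025,.025) for z in(0,.002)]
    return np.array(L)@Rz(x[2]).T+[x[0],x[1],0]
def scale_T(x):
    t=x[3]; ax=np.array([70,55,0])/np.hypot(70,55)
    R=cv2.Rodrigues(ax*-t)[0]  # lowers (-70,+55) for t>0
    c=np.array([.070,.055,0.]) # on the axis
    return Rz(x[2])@R, np.array([x[0],x[1],0])
def scale_pts(x):
    R,t=scale_T(x); L=[(a,b,z) for a in(-.09,.09) for b in(-.07,.07) for z in(.026,.05)]
    L+=[(a,b,.057) for a in (-.05,.088) for b in (-.068,.068)]
    return np.array(L)@R.T+t
def masks(t,near,cams=("scene","top")):
    out=[]
    for n in cams:
        s=bot.snapshot(n); u,v=proj(s,near); best=None
        for d in bot.silhouettes(n,t):
            m=d["mask"]; r,c=np.nonzero(m)
            if len(r) and np.hypot(c.mean()-u,r.mean()-v)<18 and best is None: best=m.astype(float); print(n,t,d["conf"],m.sum())
        if best is not None: out.append((s,best))
        else: print(n,t,"none")
    return out
def fit(ms,pts,x0,step):
    f=lambda x: sum(np.abs(hullmask(s,pts(x))-m).sum()/m.sum() for s,m in ms)
    x=np.array(x0,float)
    for k in range(3):
        sim=np.vstack([x]+[x+np.eye(len(x))[i]*step[i]/(k+1) for i in range(len(x))])
        r=minimize(f,x,method="Nelder-Mead",options=dict(initial_simplex=sim,xatol=1e-5,fatol=1e-5)); x=r.x
    return x,r.fun
E
python3 - <<'E'
from h import *
w=masks("wedge",[.452,.217,.01]); s=masks("scale",[.497,.058,.04])
for sel in (slice(0,2),slice(0,1),slice(1,2)):
    if w[sel]:
        x,e=fit(w[sel],wedge_pts,[.452,.217,-1.5],[.01,.01,.1]); print("wedge",x.round(4),e, "tip",(x[:2]+.055*np.array([np.cos(x[2]),np.sin(x[2])])).round(4))
    if s[sel]:
        for t in (0.0925,):
            g=lambda y: scale_pts([*y[:3],t])
            y,e=fit(s[sel],g,[.497,.058,0],[.01,.01,.1]); y=[*y,t]; R,tt=scale_T(y)
            print("scale",np.round(y,4),e,"sf",(R@[-.07,.055,.0]+tt).round(4),"fc",(R@[.07,-.055,.057]+tt).round(4))
E
```

```text
scene wedge 0.74 892
top wedge 0.8 651
scene scale 0.78 3607
top scale 0.75 3088
wedge [ 0.4503  0.2172 -1.6377] 0.11730664684987743 tip [0.4467 0.1623]
scale [0.4952 0.0528 0.0008 0.0925] 0.062107253621249234 sf [ 0.4254  0.1074 -0.008 ] fc [0.5618 0.0022 0.0647]
wedge [ 0.4499  0.2177 -1.6366] 0.05797942495383804 tip [0.4463 0.1628]
scale [ 0.4942  0.0531 -0.0029  0.0925] 0.035718129780329094 sf [ 0.4246  0.1081 -0.008 ] fc [0.5606 0.0024 0.0647]
wedge [ 0.4508  0.2174 -1.641 ] 0.050498478961477064 tip [0.4469 0.1625]
scale [0.4954 0.0524 0.004  0.0925] 0.024132632327542414 sf [ 0.4254  0.1068 -0.008 ] fc [0.5621 0.0021 0.0647]
```

Both cameras agree to within about 1 mm. The wedge centre is at (0.450, 0.217) with heading -1.638. The foot is at (0.425, 0.107), 18 mm off the wedge's line, so I'll steer about 0.19 rad clockwise while pushing with the two fingertips. First I work out the approach shifts.

```bash
cat >> h.py <<'E'
def shift(p,yaw=None):
    "shift in tool axes to world p; turn about tool z (deg) so tool x has world yaw"
    b=bot.sense(); R=np.array(b["ee_rot"]); d=R.T@(np.array(p)-np.array(b["eef_pos"]))
    y0=np.arctan2(R[1,0],R[0,0]); t=None
    if yaw is not None: t=np.degrees(-((yaw-y0+np.pi)%(2*np.pi)-np.pi)); t=round(t,2)
    return d.round(4).tolist(),t
E
python3 - <<'E'
from h import *
y=-1.638+np.pi
for p in [(.36,-.5,.42),(.48,-.2,.42),(.48,.1,.40),(.457,.310,.2)]: print(p,shift(p,y))
E
```

```text
(0.36, -0.5, 0.42) ([0.2378, -0.1066, -0.1697], np.float64(-73.09))
(0.48, -0.2, 0.42) ([0.4224, -0.3718, -0.1697], np.float64(-73.09))
(0.48, 0.1, 0.4) ([0.4902, -0.664, -0.1497], np.float64(-73.09))
(0.457, 0.31, 0.2) ([0.5152, -0.8738, 0.0503], np.float64(-73.09))
```

```bash
python3 -m crank '[[0.06,-0.027,-0.06,0,0],[0.12,-0.053,-0.11,0,0],[0.18,-0.08,-0.15,0,100],[0.238,-0.107,-0.17,0,195],[0.27,-0.16,-0.17,-10,195],[0.30,-0.21,-0.17,-20,195],[0.33,-0.26,-0.17,-30,195],[0.37,-0.31,-0.17,-40,195],[0.42,-0.37,-0.17,-50,195],[0.44,-0.43,-0.17,-60,195]]' 30
python3 - <<'E'
from h import *
y=-1.638+np.pi
for p in [(.48,.1,.40),(.457,.310,.2),(.457,.310,.024)]: print(p,shift(p,y))
E
```

```text
t: 2.35
eef_pos: [0.4686, -0.1952, 0.42]
ee_rot: [[0.286, 0.958, 0.0], [0.958, -0.286, 0.0], [0.0, 0.0, -1.0]]
contact_force: [1.5, -0.3, -0.6]
grip_width: 0.0203
(0.48, 0.1, 0.4) ([0.2861, -0.0735, 0.02], np.float64(-12.77))
(0.457, 0.31, 0.2) ([0.4808, -0.1556, 0.22], np.float64(-12.77))
(0.457, 0.31, 0.024) ([0.4807, -0.1557, 0.396], np.float64(-12.77))
```

```bash
python3 -m crank '[[0.06,-0.015,0.005,-6,195],[0.12,-0.03,0.01,-12.8,195],[0.18,-0.046,0.015,-12.8,195],[0.24,-0.062,0.02,-12.8,195],[0.286,-0.074,0.03,-12.8,195],[0.335,-0.094,0.07,-12.8,195],[0.384,-0.115,0.11,-12.8,195],[0.432,-0.135,0.16,-12.8,195],[0.481,-0.156,0.22,-12.8,195],[0.481,-0.156,0.25,-12.8,195]]'
python3 - <<'E'
from h import *
y=-1.638+np.pi
for p in [(.457,.310,.024)]: print(p,shift(p,y))
E
```

```text
t: 3.6
eef_pos: [0.4563, 0.3123, 0.1693]
ee_rot: [[0.065, 0.998, 0.002], [0.998, -0.065, 0.001], [0.001, 0.001, -1.0]]
contact_force: [1.0, -0.0, -0.7]
grip_width: 0.02
(0.457, 0.31, 0.024) ([-0.0024, 0.0006, 0.1453], np.float64(0.11))
```

```bash
python3 -m crank '[[-0.001,0,0.05,0,195],[-0.002,0.001,0.1,0,195],[-0.002,0.001,0.13,0,195],[-0.002,0.001,0.145,0,195],[-0.002,0.001,0.145,0,195]]'
python3 - <<'E'
from h import *
s=bot.snapshot("scene"); cv2.imwrite("pics/s1.png",cv2.resize(s["image"][110:310,140:400,::-1],None,fx=3,fy=3,interpolation=cv2.INTER_CUBIC))
print(bot.sense()["contact_force"])
E
```

```text
t: 4.22
eef_pos: [0.4573, 0.3103, 0.0241]
ee_rot: [[0.065, 0.998, 0.001], [0.998, -0.065, 0.001], [0.001, 0.001, -1.0]]
contact_force: [-0.1, -0.7, 1.4]
grip_width: 0.0203
[-0.29714718  0.92353749  0.95171037]
```

View pics/s1.png

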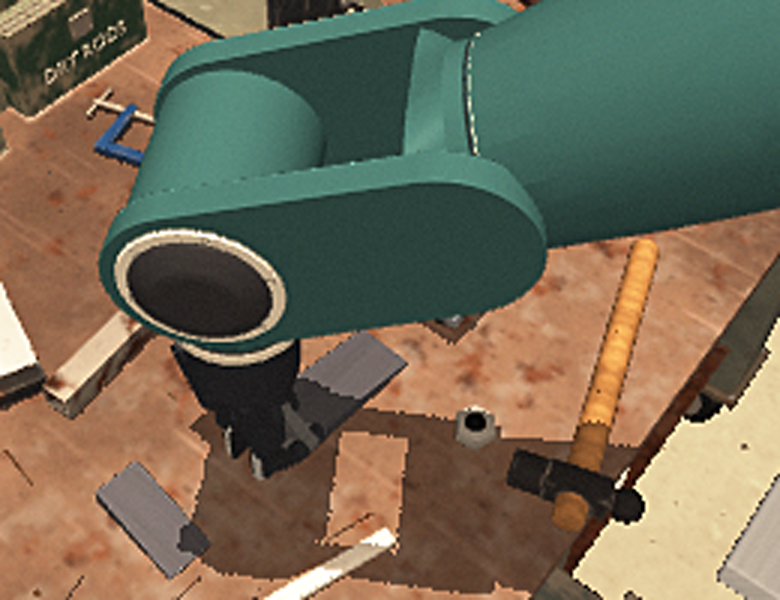

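The view shows the fingertips behind the wedge heel at about crop px (260,460), with the arm hiding the scale. Next I close the gap.

```bash
python3 -m crank '[[-0.008,0,0,0,195],[-0.016,0,0,0,195],[-0.022,0,0,0,195],[-0.025,0,0,0,195],[-0.028,0,0,0,195],[-0.031,0,0,0,195],[-0.034,0,0,0,195]]'
python3 - <<'E'
from h import *
s=bot.snapshot("top"); cv2.imwrite("pics/t1.png",cv2.resize(s["image"][130:290,140:350,::-1],None,fx=3.7,fy=3.7,interpolation=cv2.INTER_CUBIC))
E
```

```text
t: 5.15
eef_pos: [0.4556, 0.2767, 0.0252]
ee_rot: [[0.065, 0.998, 0.002], [0.998, -0.065, 0.002], [0.002, 0.002, -1.0]]
contact_force: [-0.5, 1.8, 1.7]
grip_width: 0.0202
```

View pics/t1.png

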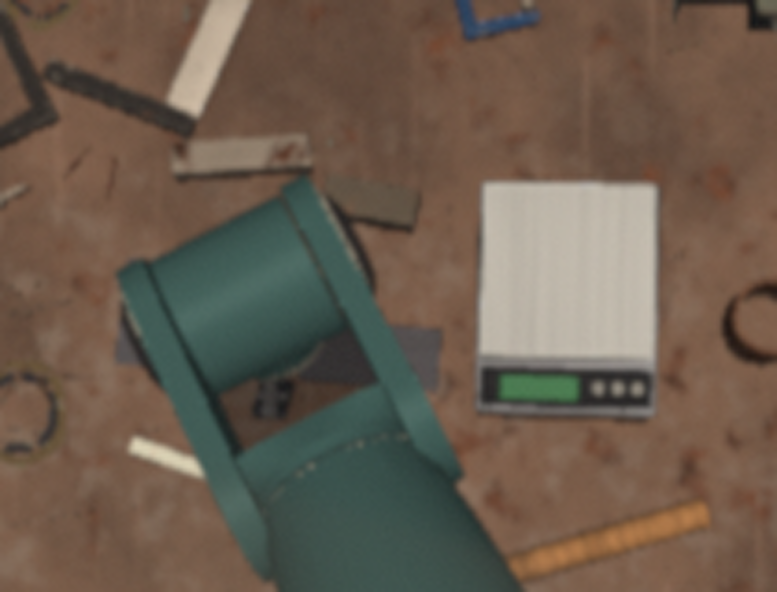

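```bash
python3 -m crank '[[-0.004,0,0,0.8,195],[-0.008,0,0,1.6,195],[-0.012,0,0,2.4,195],[-0.016,0,0,3.3,195],[-0.02,0,0,4.1,195],[-0.024,0,0,5,195],[-0.028,0,0,5.8,195],[-0.031,0,0,6.6,195],[-0.034,0,0,7.4,195]]'
python3 - <<'E'
from h import *
s=bot.snapshot("top"); cv2.imwrite("pics/t2.png",cv2.resize(s["image"][180:260,200:320,::-1],None,fx=6.5,fy=6.5,interpolation=cv2.INTER_CUBIC))
s=bot.snapshot("scene"); cv2.imwrite("pics/s2.png",cv2.resize(s["image"][110:310,140:400,::-1],None,fx=3,fy=3,interpolation=cv2.INTER_CUBIC))
E
```

```text
t: 6.32
eef_pos: [0.4534, 0.2422, 0.0251]
ee_rot: [[0.194, 0.981, 0.002], [0.981, -0.194, 0.001], [0.002, 0.002, -1.0]]
contact_force: [0.4, 2.5, 0.5]
grip_width: 0.0202
```

View pics/t2.png

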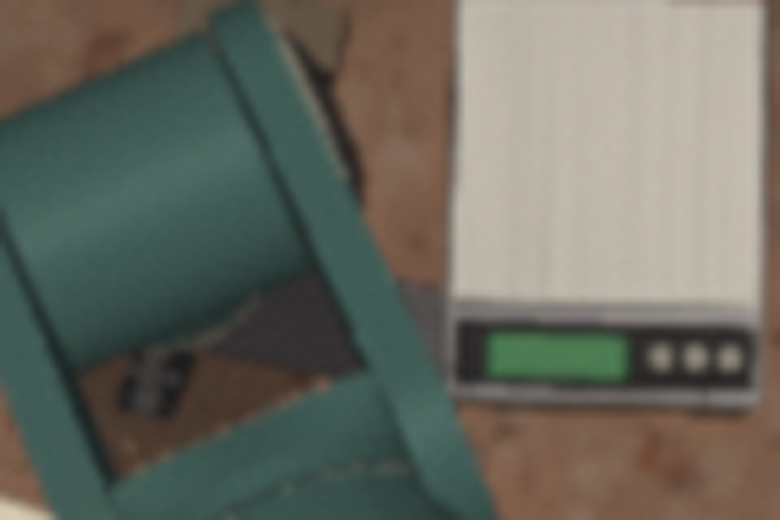

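View pics/s2.png

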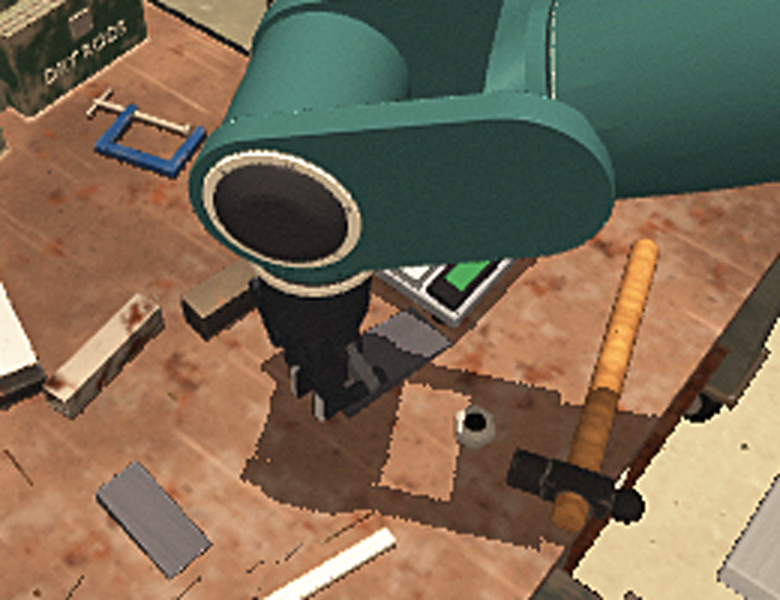

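```bash
cat >> h.py <<'E'
def pred(off=.013):
    b=bot.sense(); R=np.array(b["ee_rot"]); d=-R[:2,0]; d/=np.linalg.norm(d); c=np.array(b["eef_pos"])[:2]+(off+.055)*d
    return [*c,np.arctan2(d[1],d[0])]
def overlay(n,xs,crop,f,name,col=((0,255,255),(255,0,255))):
    s=bot.snapshot(n); r0,r1,c0,c1=crop
    a=np.ascontiguousarray(cv2.resize(s["image"][r0:r1,c0:c1,::-1],None,fx=f,fy=f,interpolation=cv2.INTER_CUBIC))
    for P,cl in zip(xs,col):
        q=np.array([proj(s,p) for p in P]); q=((q-[c0,r0]+.5)*f).astype(np.int32)
        for i in range(len(P)):
            for j in range(i): 
                dd=np.abs(P[i]-P[j])
        E=[(0,1),(2,3),(4,5),(6,7),(0,2),(1,3),(4,6),(5,7),(0,4),(1,5),(2,6),(3,7)]
        for i,j in E: cv2.line(a,tuple(map(int,q[i])),tuple(map(int,q[j])),cl,1)
    cv2.imwrite("pics/"+name,a)
E
python3 - <<'E'
from h import *
x=pred(); print(np.round(x,4))
sc=scale_pts([.4952,.0528,.0008,.0925])[:8]
overlay("scene",[wedge_pts(x),sc],(170,270,200,340),5.5,"s3.png"); overlay("top",[wedge_pts(x),sc],(180,260,200,320),6.5,"t3.png")
E
```

```text
[ 0.4401  0.1753 -1.766 ]
```

View pics/s3.png

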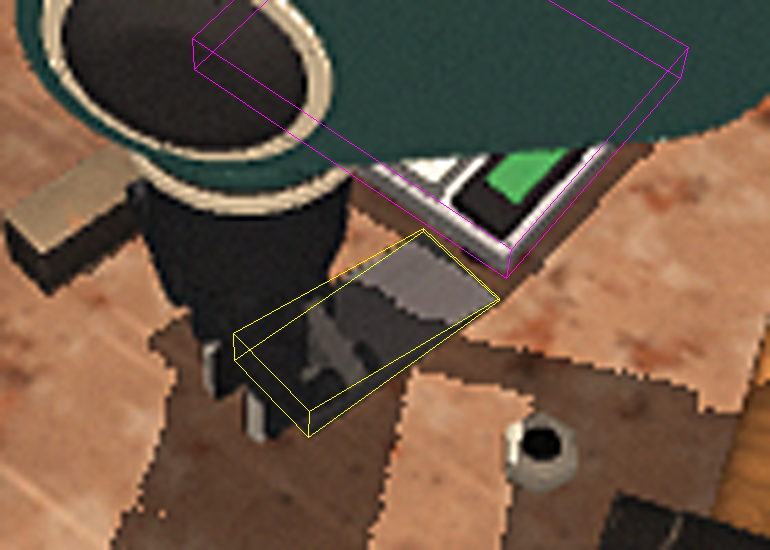

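View pics/t3.png

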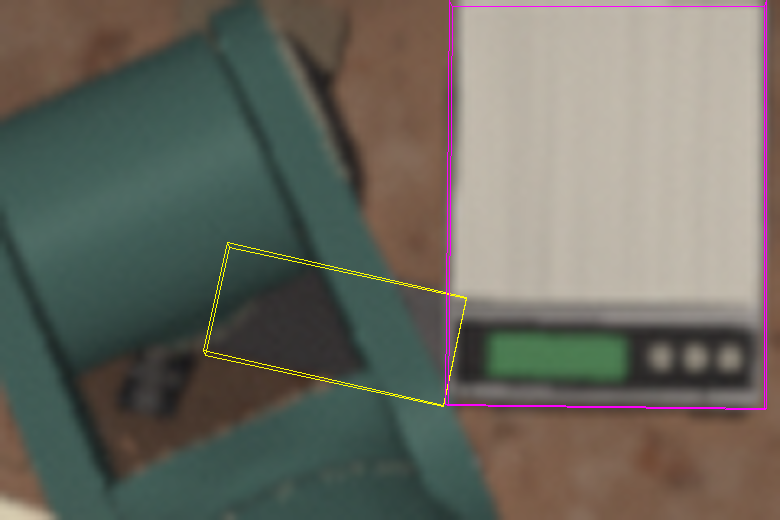

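The overlays match the wedge edges in both views. In the scene view the thin end lies at (423,230) to (500,298), and in the top view it is just under the scale's edge. About 50 mm of travel remains. I push straight and watch the force.

```bash
python3 -m crank '[[-0.004,0,0,0,195],[-0.008,0,0,0,195],[-0.012,0,0,0,195],[-0.016,0,0,0,195],[-0.020,0,0,0,195]]'
python3 -m crank '[[-0.004,0,0,0,195],[-0.008,0,0,0,195],[-0.012,0,0,0,195]]'
python3 -m crank '[[-0.003,0,0,0,195],[-0.006,0,0,0,195],[-0.008,0,0,0,195]]'
python3 - <<'E'
from h import *
x=pred(); print(np.round(x,4),x[0]+.055*np.cos(x[2]),x[1]+.055*np.sin(x[2]))
sc=scale_pts([.4952,.0528,.0008,.02])[:8]
overlay("scene",[wedge_pts(x),sc],(150,270,200,360),4.8,"s4.png"); overlay("top",[wedge_pts(x),sc],(160,260,210,340),6,"t4.png")
E
```

```text
t: 7.15
eef_pos: [0.4493, 0.2224, 0.0249]
ee_rot: [[0.193, 0.981, 0.002], [0.981, -0.193, 0.001], [0.002, 0.002, -1.0]]
contact_force: [1.2, 3.2, -0.8]
grip_width: 0.02
t: 7.52
eef_pos: [0.4469, 0.2103, 0.0249]
ee_rot: [[0.193, 0.981, 0.002], [0.981, -0.193, 0.001], [0.002, 0.002, -1.0]]
contact_force: [0.6, 4.9, -0.1]
grip_width: 0.0204
t: 7.9
eef_pos: [0.4454, 0.2023, 0.0249]
ee_rot: [[0.193, 0.981, 0.002], [0.981, -0.193, 0.001], [0.002, 0.002, -1.0]]
contact_force: [1.1, 4.3, 0.2]
grip_width: 0.0202
[ 0.4322  0.1356 -1.7652] 0.4215976668829566 0.08163930159548935
```

View pics/s4.png

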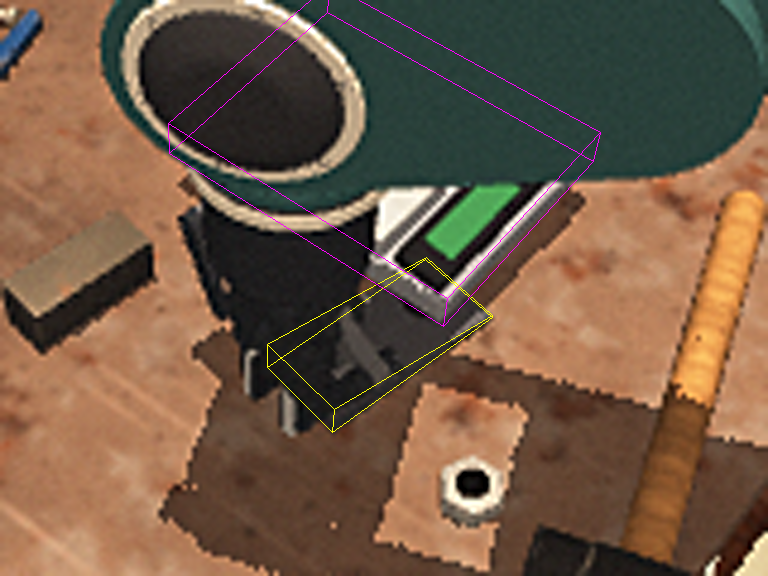

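View pics/t4.png

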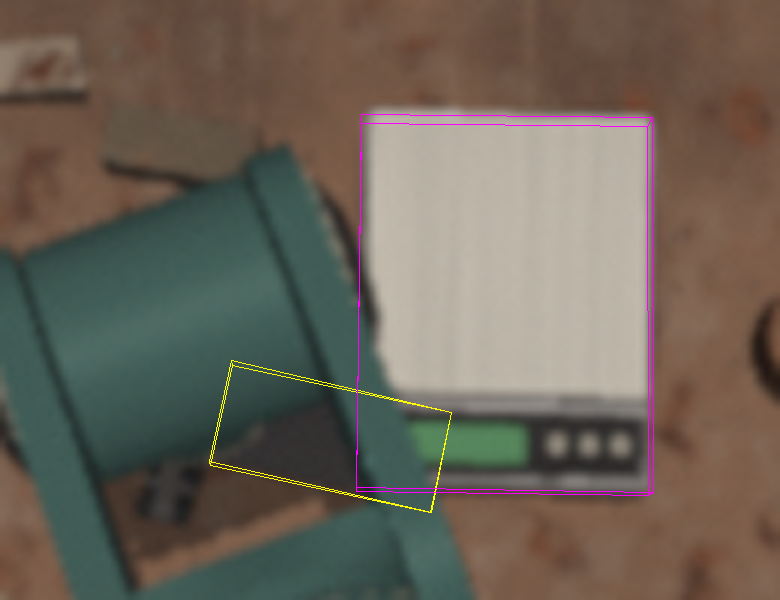

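```bash
python3 -m crank '[[-0.002,0,0,0,195],[-0.004,0,0,0,195]]' | grep -E "pos|force"
python3 -m crank '[[-0.0015,0,0,0,195],[-0.003,0,0,0,195]]'| grep -E "pos|force"
python3 -m crank '[[-0.001,0,0,0,195],[-0.0015,0,0,0,195]]'| grep -E "pos|force"
```

```text
eef_pos: [0.4445, 0.1982, 0.0248]
contact_force: [0.7, 2.9, -0.4]
eef_pos: [0.444, 0.1954, 0.0248]
contact_force: [1.8, 5.9, -1.2]
eef_pos: [0.4437, 0.1941, 0.0248]
contact_force: [2.1, 7.2, -1.5]
```

```bash
python3 -m crank '[[0.015,0,0,0,195],[0.03,0,0,0,195],[0.035,0,-0.05,0,195],[0.035,0,-0.1,0,195],[0.035,0,-0.16,0,195],[0.01,0,-0.22,0,195],[-0.03,0,-0.28,0,195],[-0.09,0,-0.33,0,195],[-0.15,0,-0.36,0,255],[-0.21,0,-0.38,0,255]]' 
python3 -m crank '[[-0.06,0,0,0,255],[-0.12,0,0,0,255],[-0.18,0,0,0,255],[-0.24,0,0,0,255]]'
cat > m.py <<'E'
from h import *
import sys
k=sys.argv[1]
w=masks("wedge",[.430,.128,.01]); s=masks("scale",[.495,.053,.04])
for sel in (slice(0,2),slice(0,1),slice(1,2)):
    if s[sel]:
        y,e=fit(s[sel],scale_pts,[.495,.053,0,.02],[.005,.005,.05,.03]); print("scale",y.round(4),round(e,4))
for n in("scene","top"):
    for t in ("short_foot","far_corner","wedge_heel"):
        S=bot.snapshot(n)
        for d in bot.mark_of(n,t)[:2]:
            u,v=d["at"][0]*512,d["at"][1]*384
            print(n,t,round(d["conf"],2),round(u,1),round(v,1),np.round(at_z(S,u,v,{"far_corner":.057,"wedge_heel":.01}.get(t,0.008)),3))
x=[.4303-.0016,.1356-.0081,-1.7652]
sc=scale_pts([.4952,.0528,.0008,.0])[:8]
overlay("scene",[wedge_pts(x),sc],(130,250,200,360),4.8,f"s{k}.png"); overlay("top",[wedge_pts(x),sc],(160,260,210,340),6,f"t{k}.png")
E
python3 m.py 5
```

```text
t: 10.0
eef_pos: [0.4076, 0.015, 0.394]
ee_rot: [[0.192, 0.981, 0.003], [0.981, -0.192, 0.002], [0.002, 0.003, -1.0]]
contact_force: [0.7, -0.3, 0.0]
grip_width: -0.0001
t: 10.5
eef_pos: [0.3613, -0.2222, 0.3937]
ee_rot: [[0.192, 0.981, 0.003], [0.981, -0.192, 0.001], [0.002, 0.003, -1.0]]
contact_force: [1.1, -0.2, -0.1]
grip_width: 0.0001
scene wedge 0.86 681
top wedge 0.96 397
scene scale 0.77 3434
top scale 0.71 3027
scale [4.959e-01 5.210e-02 4.000e-04 2.190e-02] 0.0897
scale [ 0.4948  0.0529 -0.024  -0.0202] 0.0475
scale [0.4963 0.0519 0.0067 0.0255] 0.0336
scene short_foot 0.79 291.7 214.1 [0.417 0.104 0.008]
scene far_corner 0.91 270.7 151.6 [0.562 0.002 0.057]
scene wedge_heel 0.85 180.1 269.9 [0.517 0.385 0.01 ]
scene wedge_heel 0.55 263.7 231.9 [0.437 0.191 0.01 ]
top short_foot 0.77 272.2 233.8 [0.428 0.114 0.008]
top far_corner 0.73 315.0 188.8 [ 0.555 -0.006  0.057]
top far_corner 0.33 343.1 217.1 [ 0.474 -0.086  0.057]
top wedge_heel 0.8 182.3 201.2 [0.52  0.381 0.01 ]
top wedge_heel 0.65 249.0 227.9 [0.444 0.182 0.01 ]
```

```bash
true
```

```text
(no output)
```

View pics/s5.png

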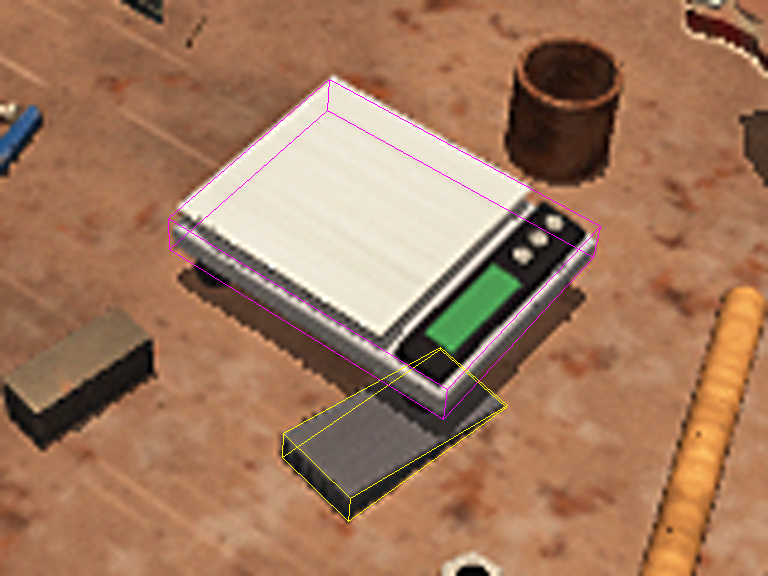

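View pics/t5.png

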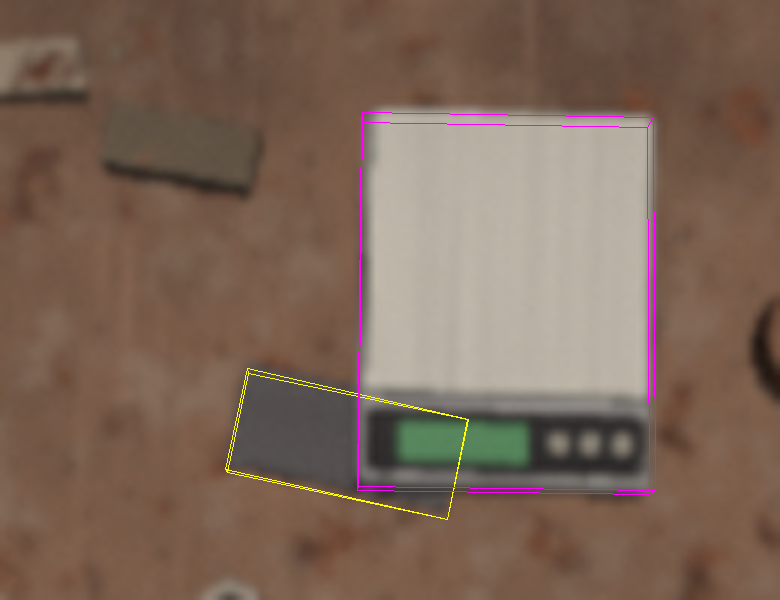

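The wedge is under the near left foot. Scene view: wedge heel at (315,475), scale corner at (445,385). The model-fit tilt isn't precise enough, so I measure the tilt by registering the scale's top against the first pictures, where the tilt is known to be 0.0925.

```bash
cat > tilt.py <<'E'
from h import *
from scipy.optimize import least_squares
A=[.4952,.0528,.0008,.0925]
def H(s,xa,xb,z):
    L=np.array([(a,b,z) for a in(-.09,.09) for b in(-.07,.07)])
    def pr(x):
        R,t=scale_T(x); return np.array([proj(s,p) for p in L@R.T+t],np.float32)
    return cv2.getPerspectiveTransform(pr(xa),pr(xb)), pr
S=[(n,bot.snapshot(n),cv2.imread(f"pics/{n}0.png")[:,:,::-1]) for n in("scene","top")]
def grid(z,x0,x1,y0,y1):
    a,b=np.meshgrid(np.linspace(x0,x1,150),np.linspace(y0,y1,130)); return np.stack([a.ravel(),b.ravel(),np.full(a.size,z)],1)
G=np.vstack([grid(.057,-.05,.094,-.074,.074),grid(.050,-.094,-.05,-.074,.074)])
def samp(s,img,x):
    R,t=scale_T(x); P=np.array(s["pose"]); c=(G@R.T+t-P[:3,3])@P[:3,:3]
    f=192/np.tan(np.radians(s["fovy"])/2)
    u=(s["cx"]-f*c[:,0]/c[:,2]).astype(np.float32); v=(s["cy"]+f*c[:,1]/c[:,2]).astype(np.float32)
    return cv2.remap(img,u[None],v[None],cv2.INTER_LINEAR)[0].astype(float)
def run(sel):
    D=[]
    for n,s,old in sel:
        o=cv2.GaussianBlur(old,(0,0),1).copy(); w=cv2.GaussianBlur(s["image"],(0,0),1)
        D.append((s,w,samp(s,o,A)))
    f=lambda q: np.concatenate([ (samp(s,w,[A[0]+q[0]*.01,A[1]+q[1]*.01,A[2]+q[2]*.1,q[3]*.1])-r).ravel() for s,w,r in D])
    best=min((least_squares(f,[0,0,0,t],loss="soft_l1",f_scale=8,diff_step=1e-2,x_scale=.1) for t in (0.05,.2,.6)),key=lambda r:r.cost)
    q=best.x; x=[A[0]+q[0]*.01,A[1]+q[1]*.01,A[2]+q[2]*.1,q[3]*.1]
    print([e[0] for e in sel],"x,y,yaw,tilt",np.round(x,4),"foot lift lacking mm",round(x[3]*86.5,2),"cost",round(best.cost))
run(S);run(S[:1]);run(S[1:])
E
python3 tilt.py
```

```text
Traceback (most recent call last):
  File "tilt.py", line 27, in <module>
    run(S);run(S[:1]);run(S[1:])
    ~~~^^^
  File "tilt.py", line 22, in run
    D.append((s,w,samp(s,o,A)))
                  ~~~~^^^^^^^
  File "tilt.py", line 17, in samp
    return cv2.remap(img,u[None],v[None],cv2.INTER_LINEAR)[0].astype(float)
           ~~~~~~~~~^^^^^^^^^^^^^^^^^^^^^^^^^^^^^^^^^^^^^^
cv2.error: OpenCV(4.12.0) /io/opencv/modules/imgproc/src/imgwarp.cpp:1713: error: (-215:Assertion failed) dst.cols < SHRT_MAX && dst.rows < SHRT_MAX && src.cols < SHRT_MAX && src.rows < SHRT_MAX in function 'remap'
```

```bash
sed -i 's/cv2.remap(img,u\[None\],v\[None\],cv2.INTER_LINEAR)\[0\]/cv2.remap(img,u.reshape(260,-1),v.reshape(260,-1),cv2.INTER_LINEAR).reshape(len(u),3)/' tilt.py; python3 tilt.py
```

```text
['scene', 'top'] x,y,yaw,tilt [0.4953 0.0526 0.0008 0.0105] foot lift lacking mm 0.91 cost 3542183
['scene'] x,y,yaw,tilt [0.4953 0.0526 0.0008 0.0104] foot lift lacking mm 0.9 cost 1781535
['top'] x,y,yaw,tilt [0.4952 0.0528 0.0008 0.0071] foot lift lacking mm 0.61 cost 1741855
```

The scale has not moved (under 0.3 mm), but the remaining tilt is about 0.008–0.010 rad. It still needs 3–5 mm of push, so I go back to the heel.

```bash
python3 - <<'E'
from h import *
y=np.arctan2(.981,.193)
for p in [(.4495,.2235,.394),(.4495,.2235,.026)]: print(p,shift(p,y))
E
```

```text
(0.4495, 0.2235, 0.394) ([0.4527, 0.001, 0.0005], np.float64(0.06))
(0.4495, 0.2235, 0.026) ([0.4518, 0.0, 0.3685], np.float64(0.06))
```

```bash
python3 -m crank '[[0.06,0,0,0,195],[0.12,0,0,0,195],[0.18,0,0,0,195],[0.24,0,0.01,0,195],[0.3,0,0.03,0,195],[0.36,0,0.05,0,195],[0.41,0,0.08,0,195],[0.452,0,0.12,0,195],[0.452,0,0.18,0,195],[0.452,0,0.22,0,195]]'
python3 -m crank '[[0,0,0.05,0,195],[0,0,0.1,0,195],[0,0,0.13,0,195]]'
python3 - <<'E'
from h import *
print(shift((.4495,.2235,.025),np.arctan2(.981,.193)))
E
```

```text
t: 13.05
eef_pos: [0.4483, 0.2237, 0.1716]
ee_rot: [[0.191, 0.982, 0.001], [0.982, -0.191, 0.001], [0.001, 0.001, -1.0]]
contact_force: [0.2, 0.7, 0.6]
grip_width: 0.0201
t: 13.42
eef_pos: [0.4475, 0.2234, 0.039]
ee_rot: [[0.191, 0.982, -0.001], [0.982, -0.191, -0.0], [-0.0, -0.001, -1.0]]
contact_force: [1.0, 0.8, 0.2]
grip_width: 0.0202
([0.0005, 0.002, 0.014], np.float64(0.13))
```

Now down and forward to 2 mm short of the last contact, then 1 mm steps.

```bash
python3 -m crank '[[0.001,0.002,0.01,0,195],[0.001,0.002,0.014,0,195],[-0.008,0.002,0.014,0,195],[-0.016,0.002,0.014,0,195],[-0.023,0.002,0.014,0,195],[-0.028,0.002,0.014,0,195],[-0.028,0.002,0.014,0,195]]'
python3 -m crank '[[-0.001,0,0,0,195],[-0.002,0,0,0,195]]' | grep -E "pos|force"
python3 -m crank '[[-0.001,0,0,0,195]]' | grep -E "pos|force"
python3 -m crank '[[-0.001,0,0,0,195]]' | grep -E "pos|force"
python3 -m crank '[[-0.001,0,0,0,195]]' | grep -E "pos|force"
```

```text
t: 14.3
eef_pos: [0.4441, 0.1952, 0.0252]
ee_rot: [[0.191, 0.982, -0.001], [0.982, -0.191, -0.0], [-0.0, -0.001, -1.0]]
contact_force: [-0.3, -0.3, -0.8]
grip_width: 0.0202
eef_pos: [0.4439, 0.1939, 0.0253]
contact_force: [0.8, 7.1, -2.0]
eef_pos: [0.4438, 0.1936, 0.0253]
contact_force: [0.7, 7.7, -2.9]
eef_pos: [0.4437, 0.1934, 0.0254]
contact_force: [1.5, 8.7, -3.0]
eef_pos: [0.4435, 0.1932, 0.0254]
contact_force: [1.8, 7.9, -2.7]
```

```bash
python3 -m crank '[[-0.0015,0,0,0,195],[-0.0025,0,0,0,195],[-0.0025,0,0,0,195]]' | grep -E "pos|force"
python3 tilt.py
```

```text
eef_pos: [0.4431, 0.1915, 0.0254]
contact_force: [-0.3, 7.1, -1.5]
['scene', 'top'] x,y,yaw,tilt [0.4952 0.0528 0.0008 0.015 ] foot lift lacking mm 1.3 cost 76956423
['scene'] x,y,yaw,tilt [0.4952 0.0528 0.0008 0.0203] foot lift lacking mm 1.76 cost 70163259
['top'] x,y,yaw,tilt [0.4952 0.0528 0.0008 0.    ] foot lift lacking mm 0.0 cost 6484443
```

The optimiser's step at zero was degenerate, so x, y and yaw never moved. I'll fix that, clear the view and measure again. By geometry the foot is now about 35.7 mm behind the thin end.

```bash
sed -i 's/f=lambda q: np.conc/f=lambda p: (lambda q: np.conc/; s/for s,w,r in D\])$/for s,w,r in D]))(p-1)/; s/least_squares(f,\[0,0,0,t\]/least_squares(f,[1,1,1,1+t]/; s/q=best.x;/q=best.x-1;/' tilt.py; sed -n 18,28p tilt.py
python3 -m crank '[[0.015,0,0,0,195],[0.03,0,0,0,195],[0.035,0,-0.05,0,195],[0.035,0,-0.1,0,195],[0.035,0,-0.16,0,195],[0.01,0,-0.22,0,195],[-0.03,0,-0.28,0,195],[-0.09,0,-0.33,0,195],[-0.15,0,-0.36,0,255],[-0.21,0,-0.38,0,255]]' 
python3 -m crank '[[-0.06,0,0,0,255],[-0.12,0,0,0,255],[-0.18,0,0,0,255],[-0.24,0,0,0,255]]'
python3 tilt.py; python3 m.py 6; python3 - <<'E'
from h import *
for n in ("scene","top"): cv2.imwrite(f"pics/{n}6raw.png",bot.snapshot(n)["image"][:,:,::-1])
E
```

```text
def run(sel):
    D=[]
    for n,s,old in sel:
        o=cv2.GaussianBlur(old,(0,0),1).copy(); w=cv2.GaussianBlur(s["image"],(0,0),1)
        D.append((s,w,samp(s,o,A)))
    f=lambda p: (lambda q: np.concatenate([ (samp(s,w,[A[0]+q[0]*.01,A[1]+q[1]*.01,A[2]+q[2]*.1,q[3]*.1])-r).ravel() for s,w,r in D]))(p-1)
    best=min((least_squares(f,[1,1,1,1+t],loss="soft_l1",f_scale=8,diff_step=1e-2,x_scale=.1) for t in (0.05,.2,.6)),key=lambda r:r.cost)
    q=best.x-1; x=[A[0]+q[0]*.01,A[1]+q[1]*.01,A[2]+q[2]*.1,q[3]*.1]
    print([e[0] for e in sel],"x,y,yaw,tilt",np.round(x,4),"foot lift lacking mm",round(x[3]*86.5,2),"cost",round(best.cost))
run(S);run(S[:1]);run(S[1:])
t: 16.65
eef_pos: [0.4081, 0.0103, 0.3937]
ee_rot: [[0.189, 0.982, 0.002], [0.982, -0.189, 0.007], [0.008, 0.001, -1.0]]
contact_force: [0.6, -1.0, -1.2]
grip_width: 0.0
t: 17.15
eef_pos: [0.3625, -0.2269, 0.3921]
ee_rot: [[0.189, 0.982, 0.003], [0.982, -0.189, 0.007], [0.007, 0.001, -1.0]]
contact_force: [0.7, 0.7, 0.4]
grip_width: 0.0003
['scene', 'top'] x,y,yaw,tilt [0.4948 0.0516 0.0159 0.0082] foot lift lacking mm 0.71 cost 3759477
['scene'] x,y,yaw,tilt [0.4949 0.0515 0.0152 0.0092] foot lift lacking mm 0.8 cost 1917704
['top'] x,y,yaw,tilt [0.4946 0.052  0.0189 0.004 ] foot lift lacking mm 0.34 cost 1796823
scene wedge 0.8 677
top wedge 0.96 388
scene scale none
top scale 0.87 3029
scale [0.4961 0.0507 0.012  0.0266] 0.0304
scale [0.4961 0.0507 0.012  0.0266] 0.0304
scene short_foot 0.72 291.2 215.6 [0.415 0.109 0.008]
scene far_corner 0.98 270.7 151.7 [0.562 0.002 0.057]
scene wedge_heel 0.91 266.0 232.7 [0.431 0.189 0.01 ]
top short_foot 0.78 275.8 233.4 [0.43  0.103 0.008]
top short_foot 0.62 204.4 171.9 [0.61  0.319 0.008]
top far_corner 0.85 311.1 185.7 [0.564 0.005 0.057]
top wedge_heel 0.89 252.3 229.8 [0.439 0.172 0.01 ]
top wedge_heel 0.76 183.1 200.8 [0.522 0.378 0.01 ]
```

View pics/s6.png

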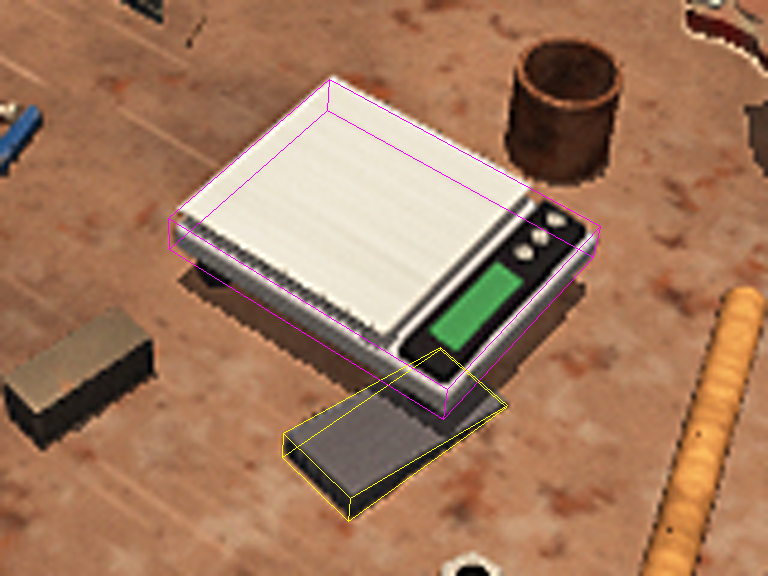

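```bash
cat > tilt6.py <<'E'
import sys; from h import *
from scipy.optimize import least_squares
RAW=sys.argv[1]
C=np.array([0,0,.012])
def grid(z,x0,x1,y0,y1,n=120,m=100):
    a,b=np.meshgrid(np.linspace(x0,x1,n),np.linspace(y0,y1,m)); return np.stack([a.ravel(),b.ravel(),np.full(a.size,z)],1)
def T(x): # x,y,z,yaw,ta(about diag of long feet; + lowers short foot),tb (about other, + lowers far-left)
    a1=np.array([70,55,0])/89.02; a2=np.array([-55,70,0])/89.02
    return Rz(x[3])@cv2.Rodrigues(-a1*x[4]-a2*x[5])[0], np.array([x[0],x[1],x[2]])
def samp(s,img,x,G):
    R,t=T(x); P=np.array(s["pose"]); c=((G-C)@R.T+C+t-P[:3,3])@P[:3,:3]
    f=192/np.tan(np.radians(s["fovy"])/2)
    u=(s["cx"]-f*c[:,0]/c[:,2]).astype(np.float32); v=(s["cy"]+f*c[:,1]/c[:,2]).astype(np.float32)
    k=100
    return cv2.remap(img,u.reshape(k,-1),v.reshape(k,-1),cv2.INTER_CUBIC).reshape(len(u),3).astype(float)
S={n:bot.snapshot(n) for n in("scene","top")}
def run(names,G,free,lab,A=(.4952,.0528,0,.0008,.0925,0)):
    D=[]
    for n in names:
        s=S[n]; o=cv2.GaussianBlur(cv2.imread(f"pics/{n}0.png").astype(np.float32),(0,0),1.2); w=cv2.GaussianBlur(cv2.imread(f"pics/{n}{RAW}raw.png").astype(np.float32),(0,0),1.2)
        D.append((s,w,samp(s,o,A,G)))
    sc=np.array([.01,.01,.01,.1,.1,.1]); base=np.array([A[0],A[1],0,A[3],0.02,0])
    def full(p):
        x=base.copy(); x[free]+=(p-1)*sc[free]; return x
    f=lambda p: np.concatenate([(samp(s,w,full(p),G)-r).ravel() for s,w,r in D])
    b=least_squares(f,np.ones(len(free)),loss="soft_l1",f_scale=5,diff_step=2e-2,x_scale=.1)
    x=full(b.x); print(lab,names,"mm",(x[:3]*1e3).round(2),"yaw,ta,tb",x[3:].round(4),"cost",round(b.cost/len(G)/len(names),1))
pan=grid(.057,-.05,.094,-.076,.076); strip=grid(.050,-.094,-.05,-.076,.076,60)
strip2=grid(.055,-.094,-.05,-.076,.076,60); inn=grid(.057,-.05,.088,-.068,.068)
if __name__=="__main__":
    B=("scene","top")
    for lab,G in(("all",np.vstack([pan,strip])),("all55",np.vstack([pan,strip2])),("pan",pan)):
        run(B,G,[0,1,3,4],lab+"4"); run(B,G,[0,1,2,3,4,5],lab+"6")
    run(("scene",),np.vstack([pan,strip]),[0,1,3,4],"all4");run(("top",),np.vstack([pan,strip]),[0,1,3,4],"all4")
E
python3 tilt6.py 6
```

```text
all4 ('scene', 'top') mm [495.47  50.77   0.  ] yaw,ta,tb [0.0155 0.0093 0.    ] cost 33.5
all6 ('scene', 'top') mm [495.4   51.23   0.5 ] yaw,ta,tb [0.0171 0.0081 0.0045] cost 32.9
all554 ('scene', 'top') mm [495.35  50.87   0.  ] yaw,ta,tb [0.0132 0.0111 0.    ] cost 33.9
all556 ('scene', 'top') mm [4.9544e+02 5.1370e+01 4.2000e-01] yaw,ta,tb [0.0156 0.0093 0.008 ] cost 32.9
pan4 ('scene', 'top') mm [495.47  50.85   0.  ] yaw,ta,tb [0.0139 0.0086 0.    ] cost 25.5
pan6 ('scene', 'top') mm [495.12  51.55   0.84] yaw,ta,tb [0.0153 0.0068 0.0049] cost 24.4
all4 ('scene',) mm [495.51  50.66   0.  ] yaw,ta,tb [0.0146 0.0094 0.    ] cost 32.4
all4 ('top',) mm [494.6   51.96   0.  ] yaw,ta,tb [ 0.0196 -0.0193  0.    ] cost 33.2
```

The second push moved the scale and wedge together: the foot went about 2.5 mm in y, the wedge 2.6 mm. The force jumped to about 7.5 N. Both suggest the scale was already loaded on all four feet, but vision still reads about 0.008 rad. The press on the far corner will decide, so I descend in fine steps while reading height against force.

```bash
python3 - <<'E'
from h import *
for p in [(.566,-.003,.3),(.566,-.003,.13),(.566,-.003,.085)]: print(p,shift(p))
E
```

```text
(0.566, -0.003, 0.3) ([0.2562, 0.1575, 0.0939], None)
(0.566, -0.003, 0.13) ([0.2549, 0.1574, 0.2639], None)
(0.566, -0.003, 0.085) ([0.2545, 0.1574, 0.3089], None)
```

```bash
python3 -m crank '[[0.05,0.03,0.02,0,255],[0.1,0.06,0.04,0,255],[0.15,0.09,0.06,0,255],[0.2,0.12,0.08,0,255],[0.255,0.157,0.12,0,255],[0.255,0.157,0.17,0,255],[0.255,0.157,0.22,0,255],[0.255,0.157,0.26,0,255],[0.255,0.157,0.29,0,255],[0.255,0.157,0.30,0,255]]'
python3 - <<'E'
from h import *
print(shift((.566,-.003,.082)),bot.sense()["contact_force"])
E
```

```text
t: 19.8
eef_pos: [0.565, -0.0024, 0.0921]
ee_rot: [[0.189, 0.982, -0.001], [0.982, -0.189, 0.008], [0.007, -0.002, -1.0]]
contact_force: [0.1, 0.8, 0.4]
grip_width: 0.0002
([-0.0004, 0.0011, 0.0101], None) [0.09199676 0.79579225 0.38106185]
```

```bash
python3 -m crank '[[0,0.001,0.007,0,255],[0,0.001,0.013,0,255],[0,0.001,0.013,0,255]]'| grep -E "pos|force"
python3 -m crank '[[0,0,0.0007,0,255]]'| grep -E "pos|force"
python3 -m crank '[[0,0,0.0007,0,255]]'| grep -E "pos|force"
python3 -m crank '[[0,0,0.0007,0,255]]'| grep -E "pos|force"
python3 -m crank '[[0,0,0.0007,0,255]]'| grep -E "pos|force"
```

```text
eef_pos: [0.5661, -0.0025, 0.0794]
contact_force: [0.4, 1.0, -1.1]
eef_pos: [0.5664, -0.0026, 0.0793]
contact_force: [0.2, -0.3, -0.8]
eef_pos: [0.5666, -0.0026, 0.079]
contact_force: [0.0, -0.2, 0.4]
eef_pos: [0.5667, -0.0026, 0.0786]
contact_force: [0.0, 0.1, 0.0]
eef_pos: [0.5668, -0.0026, 0.078]
contact_force: [0.3, 0.0, 0.3]
```

```bash
for i in 1; do python3 -m crank '[[0,0,0.001,0,255]]'| grep -E "pos|force"; python3 -m crank '[[0,0,0.001,0,255]]'| grep -E "pos|force"; python3 -m crank '[[0,0,0.001,0,255]]'| grep -E "pos|force"; python3 -m crank '[[0,0,0.001,0,255]]'| grep -E "pos|force"; done
```

```text
eef_pos: [0.5668, -0.0026, 0.077]
contact_force: [0.3, 0.2, -0.1]
eef_pos: [0.5667, -0.0025, 0.0759]
contact_force: [-0.7, -0.2, 0.4]
eef_pos: [0.5669, -0.0026, 0.0754]
contact_force: [-4.5, -0.6, 13.7]
eef_pos: [0.567, -0.0026, 0.0754]
contact_force: [-8.6, -0.4, 15.8]
```

Contact came at tip height about 56.7 mm (57 expected when level). The force went from 0 to 14 N within 0.5 mm, so it does not rock. I ease off and repeat as one clean press without the sideways load, holding briefly.

```bash
python3 -m crank '[[0,0,-0.002,0,255],[0,0,-0.004,0,255],[0,0,-0.004,0,255]]'
python3 -m crank '[[0,0,0.003,0,255],[0,0,0.005,0,255],[0,0,0.0058,0,255],[0,0,0.0065,0,255],[0,0,0.0065,0,255],[0,0,0.0065,0,255]]'
```

```text
t: 21.55
eef_pos: [0.5671, -0.0027, 0.0795]
ee_rot: [[0.189, 0.982, 0.003], [0.982, -0.189, 0.007], [0.008, 0.001, -1.0]]
contact_force: [0.5, -0.5, 0.8]
grip_width: -0.0003
t: 22.3
eef_pos: [0.5674, -0.0027, 0.0752]
ee_rot: [[0.189, 0.982, 0.004], [0.982, -0.189, 0.007], [0.008, 0.002, -1.0]]
contact_force: [-12.4, -0.7, 27.2]
grip_width: -0.0001
```

```bash
python3 -m crank '[[0,0,-0.003,0,255],[0,0,-0.02,0,255],[0,0,-0.07,0,255],[0,0,-0.13,0,255],[-0.03,-0.03,-0.19,0,255],[-0.09,-0.06,-0.24,0,255],[-0.14,-0.09,-0.28,0,255],[-0.2,-0.12,-0.3,0,255],[-0.255,-0.157,-0.31,0,255],[-0.255,-0.157,-0.31,0,255]]'
python3 - <<'E'
from h import *
for n in ("scene","top"): cv2.imwrite(f"pics/{n}7raw.png",bot.snapshot(n)["image"][:,:,::-1])
E
python3 tilt6.py 7; python3 m.py 7 >/dev/null
```

```text
t: 23.55
eef_pos: [0.362, -0.2265, 0.3845]
ee_rot: [[0.19, 0.982, 0.005], [0.982, -0.19, 0.006], [0.007, 0.004, -1.0]]
contact_force: [0.1, 0.3, -0.3]
grip_width: 0.0001
all4 ('scene', 'top') mm [495.48  50.78   0.  ] yaw,ta,tb [0.015  0.0089 0.    ] cost 33.3
all6 ('scene', 'top') mm [495.42  51.24   0.5 ] yaw,ta,tb [0.0165 0.0078 0.0046] cost 32.8
all554 ('scene', 'top') mm [495.36  50.87   0.  ] yaw,ta,tb [0.0125 0.0106 0.    ] cost 33.7
all556 ('scene', 'top') mm [4.9547e+02 5.1330e+01 3.8000e-01] yaw,ta,tb [0.015  0.0093 0.0075] cost 32.8
pan4 ('scene', 'top') mm [495.5   50.86   0.  ] yaw,ta,tb [0.0134 0.0084 0.    ] cost 25.4
pan6 ('scene', 'top') mm [495.11  51.58   0.89] yaw,ta,tb [0.0144 0.0061 0.0039] cost 24.5
all4 ('scene',) mm [495.52  50.67   0.  ] yaw,ta,tb [0.0141 0.0091 0.    ] cost 31.5
all4 ('top',) mm [494.62  52.01   0.  ] yaw,ta,tb [ 0.019  -0.0211  0.    ] cost 33.6
```

View pics/s7.png

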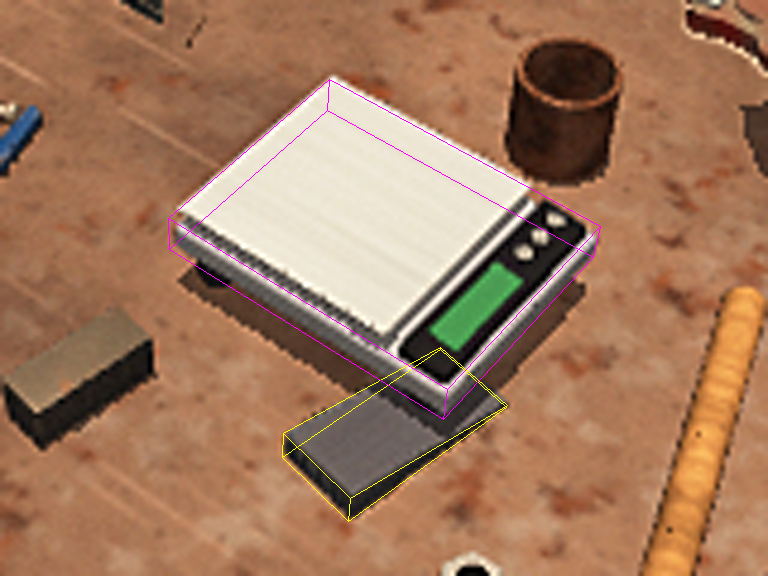

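View pics/top7raw.png

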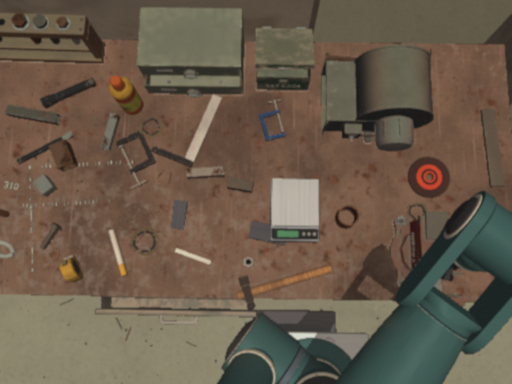

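The pictures before and after the press agree: the scale didn't shift, and the bystanders are in place. Vision still reads about 0.008 rad against the press result. There is time to settle it with a finer touch test on the same corner.

```bash
python3 -m crank '[[0.05,0.03,0.02,0,255],[0.1,0.06,0.04,0,255],[0.15,0.09,0.06,0,255],[0.2,0.12,0.08,0,255],[0.253,0.156,0.12,0,255],[0.253,0.156,0.17,0,255],[0.253,0.156,0.22,0,255],[0.253,0.156,0.26,0,255],[0.253,0.156,0.29,0,255],[0.253,0.156,0.30,0,255]]'|grep -E "pos|force"
python3 -m crank '[[0,0,0.002,0,255],[0,0,0.004,0,255],[0,0,0.004,0,255],[0,0,0.004,0,255]]'|grep -E "pos|force"
```

```text
eef_pos: [0.5653, -0.0046, 0.0834]
contact_force: [-0.3, 0.1, 0.2]
eef_pos: [0.5656, -0.0045, 0.08]
contact_force: [0.0, -0.3, -0.7]
```

```bash
c(){ grep -E "pos|force" | tr '\n' ' '; echo; }
python3 -m crank '[[0,0,0.002,0,255],[0,0,0.003,0,255],[0,0,0.003,0,255]]'|c
python3 -m crank '[[0,0,0.0006,0,255],[0,0,0.0006,0,255]]'|c
python3 -m crank '[[0,0,0.0005,0,255],[0,0,0.0005,0,255]]'|c
python3 -m crank '[[0,0,0.0004,0,255],[0,0,0.0004,0,255]]'|c
python3 -m crank '[[0,0,0.0004,0,255],[0,0,0.0004,0,255]]'|c
python3 -m crank '[[0,0,0.0004,0,255],[0,0,0.0004,0,255]]'|c
python3 -m crank '[[0,0,0.0004,0,255],[0,0,0.0004,0,255]]'|c
```

```text
eef_pos: [0.5655, -0.0045, 0.0769] contact_force: [0.1, 0.3, 0.7] 
eef_pos: [0.5655, -0.0045, 0.0762] contact_force: [-0.1, 0.3, -0.1] 
eef_pos: [0.5655, -0.0045, 0.0758] contact_force: [0.3, -0.4, 0.3] 
eef_pos: [0.5656, -0.0045, 0.0756] contact_force: [-1.9, 0.3, 5.1] 
eef_pos: [0.5656, -0.0045, 0.0756] contact_force: [-3.3, 0.2, 6.9] 
eef_pos: [0.5657, -0.0046, 0.0756] contact_force: [-3.7, 0.7, 7.3] 
eef_pos: [0.5657, -0.0046, 0.0756] contact_force: [-3.7, 0.6, 7.4]
```

The surface is firm within 0.2 mm (0.3 N to 5–7 N), so the corner foot is on the table. One last firm press, then let go and clear.

```bash
python3 -m crank '[[0,0,0.001,0,255],[0,0,0.0018,0,255],[0,0,0.0018,0,255],[0,0,0.0018,0,255]]'|grep -E "pos|force"
python3 -m crank '[[0,0,-0.003,0,255],[0,0,-0.02,0,255],[0,0,-0.07,0,255],[0,0,-0.13,0,255],[-0.03,-0.03,-0.19,0,255],[-0.09,-0.06,-0.24,0,255],[-0.14,-0.09,-0.28,0,255],[-0.2,-0.12,-0.3,0,255],[-0.255,-0.157,-0.31,0,255],[-0.255,-0.157,-0.31,0,255]]'
python3 - <<'E'
from h import *
for n in ("scene","top"): cv2.imwrite(f"pics/{n}8raw.png",bot.snapshot(n)["image"][:,:,::-1])
for n in ("scene","top"):
    a,b=cv2.imread(f"pics/{n}7raw.png"),cv2.imread(f"pics/{n}8raw.png"); sl=np.s_[130:250,200:330] if n=="scene" else np.s_[170:255,240:330]
    print(n,cv2.phaseCorrelate(*(cv2.cvtColor(q[sl],cv2.COLOR_BGR2GRAY).astype(np.float64) for q in(a,b))))
E
```

```text
eef_pos: [0.5658, -0.0046, 0.0753]
contact_force: [-10.4, -0.3, 20.4]
t: 30.22
eef_pos: [0.3606, -0.2283, 0.385]
ee_rot: [[0.19, 0.982, 0.004], [0.982, -0.19, 0.006], [0.006, 0.003, -1.0]]
contact_force: [1.1, -0.3, -0.4]
grip_width: 0.0001
scene ((0.5053134413117846, 0.013019917477436138), 1.0011935583184735)
top ((0.021240481832684566, 0.03423509331345542), 0.9615284508722168)
```

View pics/scene8raw.png

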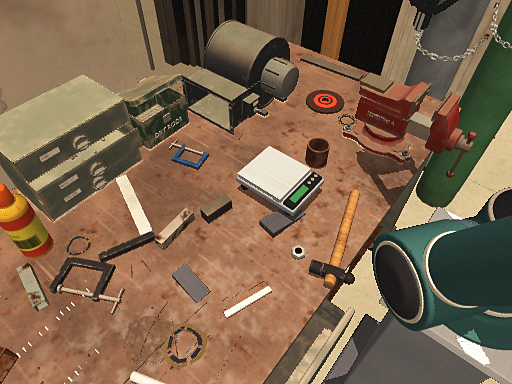

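The scene view shows the wedge under the near left foot at (283,222), the scale at (280,180), the bystanders untouched, and the arm clear.

```bash
python3 - <<'E'
from h import *
print(bot.sign_off())
E
```

```text
the job is handed in; nothing more can be done
None
```

I pushed the 110 x 50 mm wedge thin end first under the scale's near left foot with two fingertips, in two goes. I then pressed the far right corner of the pan with 16, 27 and 20 N, let go, backed off and handed the job in at about 30 s.

**It no longer rocks:** in the last press the force rose from 0.3 to 5–7 N within 0.2 mm. The pan was about 56.7 mm above the table there, against 57 mm when level. The pictures before and after pressing show no visible movement, and in the last pictures the bystanders look in place and the arm is clear.

**Checks that disagreed or fell short:**
- **Tilt by camera:** registering the two views together still gave about 0.008 rad of tilt, or roughly 0.7 mm at the foot. The top view alone gave anything from 0.004 to -0.02, so I trusted the press over it.
- **Scale moved slightly:** the second push moved the scale about 2 mm and turned it about 0.015 rad, with the wedge going along rather than climbing further.
- **Sideways load:** the presses also put up to 12 N of sideways force on the pan.

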